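Shut the kettle's lid and switch it on

TASK

The kettle has been filled and stands on its power base, but its lid is not seated and it is still off. Using only the fingertips, gently press the lid down until it is fully home, and only then press the red switch lever at the kettle's foot fully down to start it, and withdraw. Do not lift, tip or shift the kettle, and leave the mug, the small cup and the teaspoon where they are.

Things in the scene. Friction and masses are not known exactly. Their poses are not given: they have to be found in the camera images.
- kettle: Cream cone-shaped kettle, 0.8 to 1 kg, loose on its base, 245 x 225 x 281 mm. Origin: centre of its underside, 17 mm above the worktop; z up; local -x points to the spout, +x to the switch lever. Body radius about 108 mm at z = 25, 95 at z = 55, 83 at z = 85, 70 at z = 115, 48 at z = 172 mm. Pressed on the lever with more than about 25 N it tips.
- handle_top (a point): Top of the kettle's fixed black arch handle, 281 mm above the kettle's underside, over the lid. The arch is 21 mm wide and stands in the kettle's x-z plane, from x = -69 to 76 mm; its underside over the lid is at about z = 253. So reach the lid from one side (kettle's +y or -y), the tool leaning out to that side by about 25 degrees to keep the gripper clear of the handle.
- base_seat (a point): Centre of the upper face of the round black power base under the kettle, 17 mm above the worktop, where the kettle's origin starts; z up. The base is 17 mm high and about 115 mm in radius and does not move; its cable stub points to the back. Wall cupboards hang over the worktop behind it, from about x = 0.62 m back and 0.5 m up: keep wrist and elbow clear of them.
- kettle_lid (a joint): Height of the lid above its seat in m: 0 = fully home (hard stop); it starts 10 to 18 mm up. It slides straight along the kettle's z, held up by seal friction of about 1.6 N, and stays where it is left.
- lid_centre (a point): Point on the lid's axis, moving with it, 195 mm above the kettle's underside when home (kettle x = -4, y = 0). The lid is a cream dome, radius 46 mm: its surface is 4 mm below this point at 30 mm from the axis, 7 mm below at 39 mm. A ring, 30 mm wide along the kettle's y, stands 35 mm tall in the middle. Press about 32 mm from the axis, on the kettle's +y or -y side.
- kettle_switch (a joint): Angle of the switch lever in rad: about 0.31 = up, off (starts at 0.28 to 0.314); 0 = fully down, on (hard stop). It needs about 1 to 2 N, has no spring and stays where it is left.
- switch_tip (a point): Top of the red thumb pad of the switch lever near its free end, 122 mm from the kettle's axis; moves with it. Pad 26 mm wide, 5 mm thick, sticking out at the foot on the kettle's +x side, 107 to 129 mm from the axis; hinge at the wall. Down: 31 mm above the worktop; up: about 6 mm higher. Press it from above near its free end, the tool leaning 10 to 20 degrees outward to clear the body.
- espresso_cup: Small white espresso cup with a ring handle, 64 mm across, 51 mm high; origin: centre of its underside, z up.
- mug_white: Plain white mug, 84 mm across, 93 mm high; origin: centre of its underside, z up.
- teaspoon: Steel teaspoon lying on the worktop, 132 mm long along its x, 26 mm wide; origin: centre of its underside.
Not all that is in view belongs to the job. There is more than one size of the part that bears base_seat; the job needs the larger.

How it is judged (in metres and radians):
On the way, in this order (a step that is already met when the one before it is completed fails the run):
1. the lid is fully home while the switch is still off (value of joint kettle_lid below 0.0025 m and value of joint kettle_switch above 0.2 rad), for 0.2 s.
2. the switch lever is fully down (value of joint kettle_switch below 0.04 rad), for 0.2 s.
At the end, for the whole second after the job is handed in: The lid is home (within 2.5 mm) and the switch lever fully down (within 0.04 rad); the kettle stands at rest and upright on its base, within 12 mm of its centre; the mug and the cup stand upright and they and the teaspoon are within 15 mm of where they were (value of joint kettle_lid below 0.0025 m and value of joint kettle_switch below 0.04 rad and horizontal distance between kettle and base_seat below 0.012 m and z of kettle in the frame of base_seat below 0.003 m and angle between kettle's own z axis and vertical below 0.04 rad and linear speed of kettle below 0.02 m/s and distance of each of espresso_cup, mug_white, teaspoon from where it was at the start of the episode below 0.015 m and angle between each of espresso_cup, mug_white's own z axis and vertical below 0.1 rad); the robot touches nothing.
It fails at once if the kettle is lifted off its base, shifted by more than 15 mm or tipped by more than 0.07 rad (z of kettle in the frame of base_seat above 0.007 m or horizontal distance between kettle and base_seat above 0.015 m or angle between kettle's own z axis and vertical above 0.07 rad).
It fails at once if the lid is pulled up instead of pressed down (value of joint kettle_lid above 0.023 m).
It fails at once if the kettle is pressed or struck with more than 30 N (contact force between any of the arm, the fingers and kettle above 30 N).
It fails at once if the mug, the cup or the teaspoon is shifted by more than 15 mm (not (distance of espresso_cup from where it was at the start of the episode below 0.015 m) or not (distance of mug_white from where it was at the start of the episode below 0.015 m) or not (distance of teaspoon from where it was at the start of the episode below 0.015 m)).
It also fails if it takes over 61 s, if anything falls off the work surface, if the arm or the gripper's body presses on something with over 40 N, if the wrist force passes 120 N, or if a joint passes its speed limit or range.

ROBOT

A 6-joint arm with a two-finger parallel gripper is mounted at the origin on a cart in front of the work surface, level with it; the furniture and walls round the work are solid. World frame = base frame: x ahead of the robot, y to its left, z up, the work surface at z = 0. Lengths are in mm, angles in rad, forces in N, time in s.
With the tool pointing down it reaches from about 275 to 750 mm from the base axis. Payload 10.2 kg.
Tool frame: the origin (TCP) lies at the very end of the fingers, on their centre line; the grasp point (between the pads) lies 19 mm behind it; z points along the fingers, y is the line along which they close (so a half turn about z gives the same grasp; the last joint's range is limited). The gripper opens to 85 mm and grips with 20 to 120 N. Pads are 22 mm wide; open, the fingers measure 114 mm over their backs; the gripper's body (76 mm by 85 mm) begins 54 mm behind the grasp point. The pads swing forward as they close: fully open they stand 13 mm farther back than shut.
Start: joints at [0.981, 0.313, 1.498, -0, 1.331, -0.223], TCP at [188.294, 490.078, 231.294] pointing down, gripper open.
Joint ranges: [-2.94, 2.94], [-0.97, 2.17], [0.19, 2.56], [-1.23, 4.37], [0.02, 3.11], [-2.88, 2.88]. Speed limits (rad/s): [2.39, 2.39, 3.01, 3.14, 3.14, 3.14].

INTERFACE

Orientations are given as a unit quaternion [w, x, y, z].
In Python, from rig import monitor, eyes, job gives the robot as it stands. The module is installed in compiled form; this text tells all that it offers.
- The arm moves only by the tool send_rows, never from a script. Its argument "targets" is one flat list of numbers, 7 for each row, row after row: the turn, a rotation vector about the tool's x, y, z in degrees, then the shift along the tool's x, y, z in units of 60 mm (1.0 is 60 mm), then the opening, from -1 (shut) to 1 (fully open), so that 0 is half open. A call has 1 to 5 rows; each row shifts and turns the commanded pose from where the row before left it, along the tool's axes as they then stand; what a row does not reach is not made up. A row lasts 1/8 s, in which the tool goes at most 62.5 mm and 10.7 degrees, less where a joint would pass 70% of its speed; a pose out of reach is approached as far as the arm can. A call is refused whole if a number of a shift passes 1 or a number of a turn 10.7, either way. A call with a gripper value outside its range is refused whole. The fingers move at their own pace and stop on an object; "newtons" is the grip in N (left out, the last holds). Time passes only in rows, so rows that do not move let the fingers close. It gives the time, the measured TCP pose, the force, the opening and the grip force at its end, in the units of the state.
- monitor.sense(): the state, without advancing time (a new reading comes with each control period).
- eyes.capture(name): name is "scene" or "top" or "wrist"; returns a dict with "img" (480x640x3 uint8, red, green, blue), "K" (3x3 intrinsics, pixels), "R" (3x3) and "t" (3): a world point X has camera coordinates R X + t. Camera axes: x right, y down, z forward; pixel columns grow to the right and rows downward; lengths in mm; the calibration is good to about 2 mm. A picture is of the moment at which its call begins. There is no depth.
- job.finish_job(): hands the job in; it is judged then, once.
The state is a dict: "time_s": time; "joints": joint angles; "dq": joint speeds; "tau": joint torques, N m; "eef_pos": TCP position; "ee_rot": TCP orientation; "force": force on the tool from outside, world axes, zero at the start; "wrist_torque": the same for the moment, N m; "grip_width": opening from 0.0 (shut) to 1.0 (fully open); "grip_force": force on a finger pad.
Only numpy, scipy, OpenCV 4.12 (cv2) and the standard library are available. Lean on these libraries where they do the work, as an engineer would, in place of code of your own. Each camera call takes 0.05 s, during which the arm holds its last target. There are 200 camera calls.

## Working session

There is one attempt and no reset: what is moved stays moved. The work goes in short steps, Python scripts to look and compute and a tool call to move; the robot and the scene stay as the last step left them, time stands still between calls to the robot, and variables do not carry over. Pictures are saved under pics/ and viewed, at most 10 in all, crops included, and the job is handed in when it is done.

Besides the shell and the picture viewer there is one more tool, called as name(argument=value, ...), one argument or row to a line, values as JSON. send_rows: Moves the arm, as the interface text tells. Its arguments: {"type":"object","properties":{"targets":{"type":"array","items":{"type":"number"}},"newtons":{"type":"number"}},"required":["targets"]}

```bash
mkdir -p pics; python3 - <<'E'
from rig import monitor, eyes
import cv2,pickle
s=monitor.sense();print(s['time_s'],s['eef_pos'],s['ee_rot'],s['force'],s['grip_width'])
d={n:eyes.capture(n) for n in('scene','top')}
pickle.dump(d,open('d.pkl','wb'))
for n in d:
    cv2.imwrite(f'pics/{n}0.png',d[n]['img'][:,:,::-1]); print(n,d[n]['K'].tolist(),d[n]['R'].round(3).tolist(),d[n]['t'])
E
```

```text
0.0 [188.15455192 489.83679644 230.73180277] [-2.38260164e-04  1.82367407e-01  9.83230232e-01 -6.18510478e-04] [-0.4714472   0.20983607 -0.21404577] 1.0033904414795314
scene [[572.5644087267023, 0.0, 324.6834042447465], [0.0, 572.5644087267023, 231.2473682944907], [0.0, 0.0, 1.0]] [[-0.784, -0.62, 0.018], [-0.347, 0.414, -0.842], [0.514, -0.667, -0.54]] [ 322.75292908  277.72019402 1446.51296348]
top [[443.7614313376695, 0.0, 312.5299092759906], [0.0, 443.7614313376695, 244.41029990874685], [0.0, 0.0, 1.0]] [[0.016, -1.0, 0.013], [-0.983, -0.018, -0.183], [0.183, -0.01, -0.983]] [   8.11543322  415.35288697 1110.13449929]
```

View pics/scene0.png

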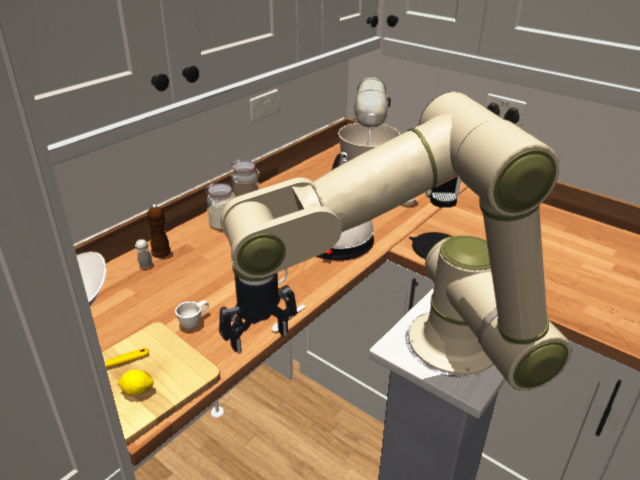

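View pics/top0.png

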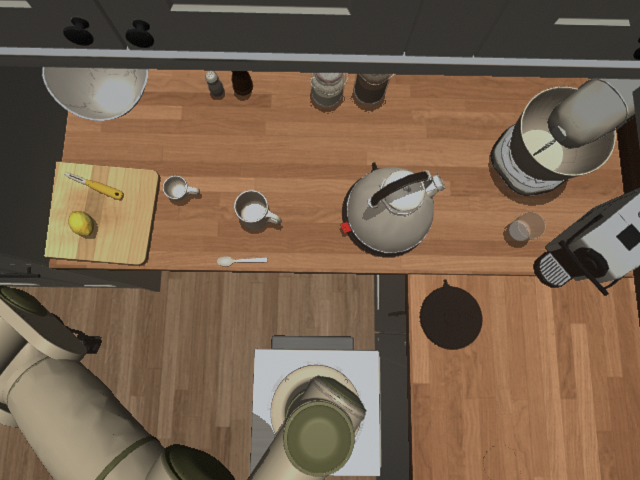

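The scene view shows the arm hiding most of the kettle. The top view shows the kettle at about (390,213), the red lever at (346,228), the spout at (436,183), the mug at (253,208), the cup at (177,188) and the spoon at (243,261). The smaller spare base at (451,318) is a distractor.

```bash
cat > h.py <<'E'
import numpy as np
def ray(c,u,v,z):
    d=c['R'].T@np.linalg.inv(c['K'])@np.array([u,v,1.]); o=-c['R'].T@c['t']
    return o+d*(z-o[2])/d[2]
def proj(c,X):
    p=c['K']@(c['R']@np.asarray(X,float)+c['t']); return p[:2]/p[2]
E
python3 - <<'E'
import pickle,cv2,numpy as np
from h import *
c=pickle.load(open('d.pkl','rb'))['top'];im=c['img']
print('cam',-c['R'].T@c['t'])
a=im.astype(int)
red=(a[...,0]>150)&(a[...,1]<60)&(a[...,2]<60)
v,u=np.nonzero(red[200:260,320:380]);v+=200;u+=320
print(len(u),u.min(),u.max(),v.min(),v.max(),ray(c,u.mean(),v.mean(),37))
for n,p,z in(('mug',(253,208),0),('cup',(176,188),0),('spoon',(243,261),0),('base',(390,213),17),('spout',(436,183),200)):print(n,ray(c,*p,z))
cr=cv2.resize(im[150:270,330:460],None,fx=6,fy=6,interpolation=cv2.INTER_CUBIC)[:600,:780]
cr=cv2.resize(im[155:260,330:460],None,fx=5.7,fy=5.7,interpolation=cv2.INTER_CUBIC)
cv2.imwrite('pics/crop0.png',cr[:,:,::-1])
E
```

```text
cam [ 204.68916447   26.95318422 1167.20107921]
60 341 350 223 232 [463.26306367 -69.83183491  37.        ]
mug [519.7930657  177.77330547   0.        ]
cup [572.07776163 389.75639013   0.        ]
spoon [374.1990006  198.39922411   0.        ]
base [ 508.46650411 -191.20867831   17.        ]
spout [ 532.84392241 -262.99549542  200.        ]
```

View pics/crop0.png

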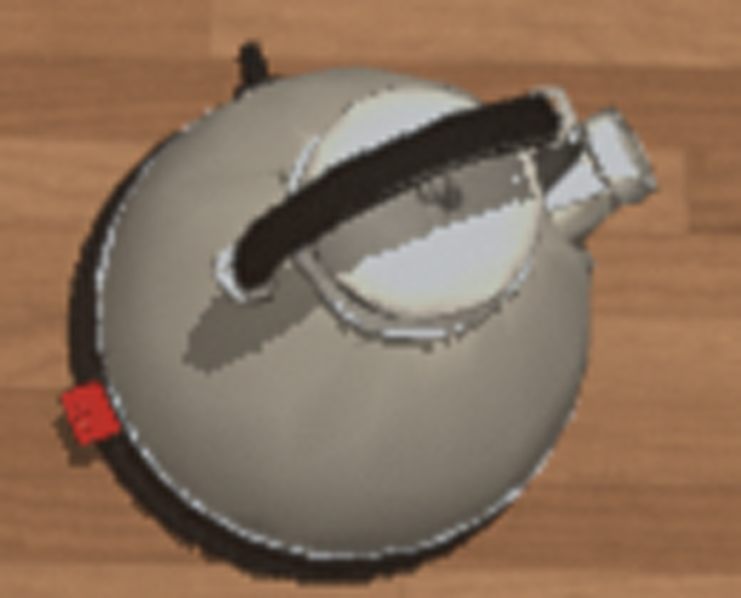

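The crop shows the red lever at crop (90,412), the lid rim centred near (421,201), and the lower silver foot ring.

```bash
python3 - <<'E'
import pickle,cv2,numpy as np
from scipy.optimize import least_squares
from h import *
c=pickle.load(open('d.pkl','rb'))['top']
P=lambda p,z:ray(c,330+(p[0]+.5)/5.7-.5,155+(p[1]+.5)/5.7-.5,z)
ring=np.array([P(p,28)[:2] for p in[(100,300),(108,380),(130,440),(200,515),(330,555),(450,535),(520,492)]])
r=least_squares(lambda q:np.hypot(*(ring-q[:2]).T)-q[2],[508,-190,110]).x;print('foot',r)
lid=P((421,201),216);print('lid',lid,'R',np.linalg.norm(P((300,195),216)-P((542,200),216))/2)
lev=P((90,412),36);print('lev',lev,np.hypot(*(lev[:2]-r[:2])))
h1=P((240,270),215);h2=P((555,110),215);print(h1,h2,np.hypot(*(h1-h2)[:2]))
f=lambda v:np.degrees(np.arctan2(v[1],v[0]))
print(f(lev[:2]-r[:2]),f((h1-h2)[:2]),f((lev-lid)[:2]),f((lev-P((625,155),190))[:2]))
E
```

```text
foot [ 511.61718981 -187.2155369   112.97928886]
lid [ 509.91733612 -184.50141569  216.        ] R 47.630523149010976
lev [463.80196354 -70.03160784  36.        ] 126.56369578850162
[ 480.74792101 -113.21116897  215.        ] [ 548.84388331 -238.76510113  215.        ] 142.83154400749652
112.19721295645238 118.47382079139574 111.94256208771233 110.35599587198637
```

```bash
cat >> h.py <<'E'
from scipy.spatial.transform import Rotation as Ro, Slerp
yaw=np.radians(112.3); kx=np.array([np.cos(yaw),np.sin(yaw),0]); ky=np.array([-kx[1],kx[0],0])
up=np.array([0,0,1.])
def frame(z,y): z=z/np.linalg.norm(z); return Ro.from_matrix(np.c_[np.cross(y,z),y,z])
def lean(out,deg,y): a=np.radians(deg); return frame(-np.sin(a)*out-np.cos(a)*up,y)
LID=lean(ky,25,-kx); SW=lean(kx,15,-ky)
def rows(pos,R,n):
    from rig import monitor
    s=monitor.sense(); q=s['ee_rot']; R0=Ro.from_quat(np.r_[q[1:],q[0]]); p0=np.array(s['eef_pos'])
    sl=Slerp([0,1],Ro.concatenate([R0,R])); print('t',s['time_s'],'at',p0.round(1),'F',np.round(s['force'],1),'angle left',np.degrees((R0.inv()*R).magnitude()).round(1),'q',np.round(s['joints'],2))
    for i in range(n):
        a,b=sl(i/n),sl((i+1)/n)
        print((a.inv()*b).as_rotvec(degrees=True).round(2).tolist(),(a.inv().apply(np.array(pos)-p0)/n/60).round(3).tolist())
E
python3 -c "
from h import *
print(ky,LID.as_matrix().round(2).tolist())
rows([410,-200,360],LID,20)"
```

```text
[-0.92520972 -0.37945616  0.        ] [[0.84, 0.38, 0.39], [0.34, -0.93, 0.16], [0.42, 0.0, -0.91]]
t 0.1 at [188.2 489.9 230.8] F [ 0.6 -0.2 -1.1] angle left 137.8 q [ 0.98  0.31  1.5   0.    1.33 -0.22]
[-1.49, 0.59, 6.7] [-0.379, -0.47, -0.107]
[-1.49, 0.59, 6.7] [-0.43, -0.42, -0.123]
[-1.49, 0.59, 6.7] [-0.474, -0.364, -0.138]
[-1.49, 0.59, 6.7] [-0.512, -0.302, -0.152]
[-1.49, 0.59, 6.7] [-0.542, -0.237, -0.164]
[-1.49, 0.59, 6.7] [-0.564, -0.167, -0.175]
[-1.49, 0.59, 6.7] [-0.577, -0.096, -0.184]
[-1.49, 0.59, 6.7] [-0.582, -0.023, -0.192]
[-1.49, 0.59, 6.7] [-0.579, 0.05, -0.198]
[-1.49, 0.59, 6.7] [-0.566, 0.122, -0.201]
[-1.49, 0.59, 6.7] [-0.546, 0.192, -0.203]
[-1.49, 0.59, 6.7] [-0.517, 0.26, -0.203]
[-1.49, 0.59, 6.7] [-0.481, 0.323, -0.2]
[-1.49, 0.59, 6.7] [-0.438, 0.382, -0.196]
[-1.49, 0.59, 6.7] [-0.388, 0.436, -0.19]
[-1.49, 0.59, 6.7] [-0.332, 0.483, -0.181]
[-1.49, 0.59, 6.7] [-0.272, 0.523, -0.171]
[-1.49, 0.59, 6.7] [-0.207, 0.555, -0.16]
[-1.49, 0.59, 6.7] [-0.139, 0.579, -0.147]
[-1.49, 0.59, 6.7] [-0.069, 0.595, -0.133]
```

send_rows(
  targets=[-1.5,0.6,6.7,-0.38,-0.47,-0.11,-1,-1.5,0.6,6.7,-0.43,-0.42,-0.12,-1,-1.5,0.6,6.7,-0.47,-0.36,-0.14,-1,-1.5,0.6,6.7,-0.51,-0.3,-0.15,-1,-1.5,0.6,6.7,-0.54,-0.24,-0.16,-1],
  newtons=30,
)

```text
time_s: 0.72
eef_pos: [243.6, 316.9, 263.2]
ee_rot: [-0.014, 0.459, 0.886, 0.068]
force: [0.8, 0.8, 1.1]
grip_width: 0.001
grip_force: 0.0
```

send_rows(
  targets=[-1.5,0.6,6.7,-0.56,-0.17,-0.18,-1,-1.5,0.6,6.7,-0.58,-0.1,-0.18,-1,-1.5,0.6,6.7,-0.58,-0.02,-0.19,-1,-1.5,0.6,6.7,-0.58,0.05,-0.2,-1,-1.5,0.6,6.7,-0.57,0.12,-0.2,-1],
)

```text
time_s: 1.35
eef_pos: [298.7, 144.2, 295.1]
ee_rot: [-0.026, 0.692, 0.709, 0.13]
force: [0.3, 1.2, -0.2]
grip_width: 0.003
grip_force: 0.0
```

```bash
python3 -c "
from h import *
rows([410,-200,360],LID,10)"
```

```text
t 1.35 at [298.7 144.2 295.1] F [ 0.3  1.2 -0.2] angle left 68.6 q [-0.11 -0.33  1.99  0.24  1.36 -0.17]
[-1.48, 0.57, 6.68] [-0.543, 0.196, -0.204]
[-1.48, 0.57, 6.68] [-0.514, 0.263, -0.204]
[-1.48, 0.57, 6.68] [-0.478, 0.326, -0.201]
[-1.48, 0.57, 6.68] [-0.435, 0.384, -0.196]
[-1.48, 0.57, 6.68] [-0.385, 0.437, -0.19]
[-1.48, 0.57, 6.68] [-0.329, 0.483, -0.182]
[-1.48, 0.57, 6.68] [-0.269, 0.523, -0.171]
[-1.48, 0.57, 6.68] [-0.204, 0.555, -0.16]
[-1.48, 0.57, 6.68] [-0.137, 0.579, -0.147]
[-1.48, 0.57, 6.68] [-0.067, 0.594, -0.133]
```

send_rows(
  targets=[-1.5,0.6,6.7,-0.54,0.2,-0.2,-1,-1.5,0.6,6.7,-0.51,0.26,-0.2,-1,-1.5,0.6,6.7,-0.48,0.33,-0.2,-1,-1.5,0.6,6.7,-0.43,0.38,-0.2,-1,-1.5,0.6,6.7,-0.39,0.44,-0.19,-1],
)

```text
time_s: 1.98
eef_pos: [355.2, -27.6, 327.3]
ee_rot: [-0.036, 0.864, 0.468, 0.181]
force: [0.6, 0.2, 0.3]
grip_width: 0.004
grip_force: 0.0
```

send_rows(
  targets=[-1.5,0.6,6.7,-0.33,0.48,-0.18,-1,-1.5,0.6,6.7,-0.27,0.52,-0.17,-1,-1.5,0.6,6.7,-0.2,0.55,-0.16,-1,-1.5,0.6,6.7,-0.14,0.58,-0.15,-1,-1.5,0.6,6.7,-0.07,0.59,-0.13,-1],
)

```text
time_s: 2.6
eef_pos: [410.3, -199.1, 359.1]
ee_rot: [-0.043, 0.958, 0.186, 0.215]
force: [0.1, -0.5, 0.8]
grip_width: -0.0
grip_force: 0.0
```

```bash
python3 - <<'E'
from h import *
rows([450,-211,294],LID,3)
from rig import eyes
import cv2,pickle
d={n:eyes.capture(n) for n in('wrist','scene','top')};pickle.dump(d,open('d2.pkl','wb'))
print(d['wrist']['K'][0])
im=np.hstack([cv2.resize(d['wrist']['img'],(560,420)),])
s=cv2.resize(d['scene']['img'][150:290,280:480],(400,280));cv2.imwrite('pics/w1.png',d['wrist']['img'][:,:,::-1]);cv2.imwrite('pics/s1.png',s[:,:,::-1])
E
```

```text
t 2.6 at [ 410.3 -199.1  359.1] F [ 0.1 -0.5  0.8] angle left 0.4 q [-0.96 -0.05  1.65  0.43  1.45  0.19]
[-0.01, -0.09, -0.11] [0.008, 0.145, 0.403]
[-0.01, -0.09, -0.11] [0.009, 0.145, 0.403]
[-0.01, -0.09, -0.11] [0.009, 0.145, 0.403]
[381.06736383   0.         320.43031405]
```

View pics/w1.png

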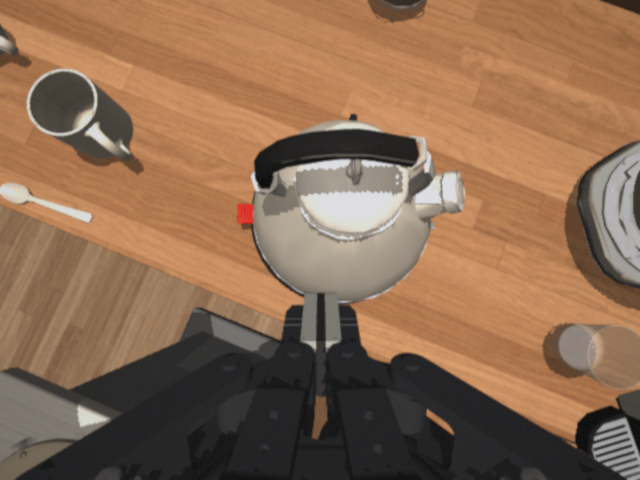

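The wrist view shows the kettle from close by: lever at (245,213), lid rim from (300,210) to (405,205) with its front edge near (352,238), spout at (455,190), fingertips at (320,297).

```bash
python3 - <<'E'
from h import *
import pickle,cv2
from scipy.optimize import least_squares
d=pickle.load(open('d2.pkl','rb'));T=pickle.load(open('d.pkl','rb'))['top'];W=d['wrist']
def red(c,box):
    a=c['img'].astype(int);m=(a[...,0]>140)&(a[...,1]<70)&(a[...,2]<70);u0,v0,u1,v1=box
    v,u=np.nonzero(m[v0:v1,u0:u1]);return u.mean()+u0,v.mean()+v0,len(u)
rw=red(W,(230,195,265,230));rt=red(T,(330,210,360,240));print(rw,rt)
for z in(30,36,42):print(z,ray(W,*rw[:2],z)[:2].round(1),ray(T,*rt[:2],z)[:2].round(1))
# direction of lever axis: spout tip triangulation
f=least_squares(lambda X:np.r_[proj(W,X)-[455,190],proj(T,X)-[330+625/5.7,155+155/5.7]],[540,-270,190]);print('spout',f.x,f.fun)
lev=ray(W,*rw[:2],36);v=lev-f.x;print('yaw',np.degrees(np.arctan2(v[1],v[0])))
# lid rim prediction in both views for measured extents
for lift in(10,18):
  for K in((510,-184),):
    L=np.array([*K,17+195-9+lift])-4*kx
    r=[L+46*(np.cos(a)*kx+np.sin(a)*ky) for a in np.linspace(0,6.28,60)]
    for c,n in((W,'W'),(T,'T')):
        p=np.array([proj(c,q) for q in r])
        if n=='T':p=(p-[330,155])*5.7
        print(lift,n,p.min(0).round(1),p.max(0).round(1))
E
```

```text
(np.float64(244.84115523465704), np.float64(213.61371841155236), 277) (np.float64(345.34328358208955), np.float64(227.08955223880596), 67)
30 [464.1 -69.2] [464.6 -70.5]
36 [463.6 -70.7] [463.2 -69.9]
42 [463.1 -72.2] [461.8 -69.4]
spout [ 541.34885323 -275.57865363  187.60395146] [-0.15429095  0.30693695  0.10218777 -0.89656603]
yaw 110.7910710239641
10 W [298.9 124.2] [409.2 231.9]
10 T [308.5  86. ] [541.4 310.3]
18 W [298.3 120.3] [411.5 230.7]
18 T [312.  79.] [546.8 304.9]
```

send_rows(
  targets=[0,0,0,0.01,0.14,0.4,-1,0,0,0,0.01,0.14,0.4,-1,0,0,0,0.01,0.14,0.4,-1],
)

```text
time_s: 3.12
eef_pos: [449.7, -207.8, 294.0]
ee_rot: [-0.043, 0.957, 0.189, 0.214]
force: [0.9, -0.5, -0.6]
grip_width: 0.004
grip_force: 0.0
```

```bash
python3 - <<'E'
from h import *
rows([482.7,-198,238],LID,4)
E
```

```text
t 3.125 at [ 449.7 -207.8  294. ] F [ 0.9 -0.5 -0.6] angle left 0.3 q [-0.9   0.07  1.69  0.44  1.28  0.18]
[-0.02, -0.06, 0.02] [0.029, 0.015, 0.272]
[-0.02, -0.06, 0.02] [0.03, 0.015, 0.272]
[-0.02, -0.06, 0.02] [0.03, 0.015, 0.272]
[-0.02, -0.06, 0.02] [0.03, 0.014, 0.272]
```

send_rows(
  targets=[0,0,0,0.03,0.015,0.27,-1,0,0,0,0.03,0.015,0.27,-1,0,0,0,0.03,0.015,0.27,-1,0,0,0,0.03,0.015,0.27,-1,0,0,0,0,0,0,-1],
)

```text
time_s: 3.75
eef_pos: [482.4, -198.3, 238.3]
ee_rot: [-0.044, 0.957, 0.189, 0.214]
force: [0.3, 0.6, 0.9]
grip_width: -0.002
grip_force: 0.0
```

```bash
python3 - <<'E'
from h import *
rows([482.7,-198,228],LID,1)
from rig import eyes
import cv2
w=eyes.capture('wrist')['img'];t=eyes.capture('top')['img']
w=cv2.resize(w[60:340,180:500],(480,420));t=cv2.resize(t[150:255,330:400],(280,420),interpolation=cv2.INTER_CUBIC)
cv2.imwrite('pics/w2.png',np.hstack([w,t])[:,:,::-1])
E
```

```text
t 3.75 at [ 482.4 -198.3  238.3] F [0.3 0.6 0.9] angle left 0.3 q [-0.82  0.17  1.73  0.46  1.13  0.18]
[-0.18, -0.22, -0.02] [-0.068, -0.002, 0.158]
```

View pics/w2.png

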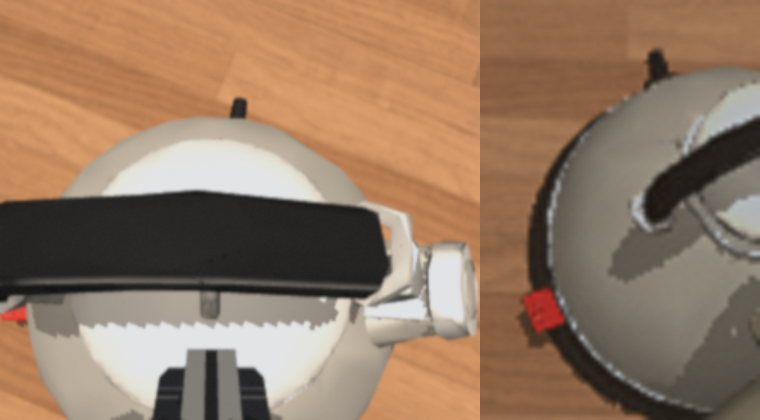

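The left panel shows the fingertips over the lid, in line with the ring's post and clear of the handle. Next I press straight down in small steps.

send_rows(
  targets=[0,0,0,-0.028,0,0.06,-1,0,0,0,-0.028,0,0.06,-1,0,0,0,-0.014,0,0.03,-1,0,0,0,-0.014,0,0.03,-1,0,0,0,0,0,0,-1],
)

```text
time_s: 4.47
eef_pos: [482.6, -199.2, 227.2]
ee_rot: [-0.043, 0.957, 0.188, 0.214]
force: [0.7, -0.1, -0.4]
grip_width: 0.0
grip_force: 0.0
```

send_rows(
  targets=[0,0,0,-0.014,0,0.03,-1,0,0,0,-0.014,0,0.03,-1,0,0,0,-0.014,0,0.03,-1,0,0,0,0,0,0,-1],
)

```text
time_s: 4.97
eef_pos: [482.6, -199.2, 221.2]
ee_rot: [-0.043, 0.957, 0.188, 0.214]
force: [0.5, -0.1, 0.5]
grip_width: -0.004
grip_force: 0.0
```

send_rows(
  targets=[0,0,0,-0.014,0,0.03,-1,0,0,0,-0.014,0,0.03,-1,0,0,0,0,0,0,-1],
)

```text
time_s: 5.35
eef_pos: [482.6, -199.2, 217.2]
ee_rot: [-0.043, 0.957, 0.188, 0.214]
force: [-0.2, -0.2, 0.3]
grip_width: 0.004
grip_force: 0.0
```

send_rows(
  targets=[0,0,0,-0.014,0,0.03,-1,0,0,0,-0.014,0,0.03,-1,0,0,0,0,0,0,-1],
)

```text
time_s: 5.72
eef_pos: [482.6, -199.2, 213.2]
ee_rot: [-0.043, 0.957, 0.188, 0.214]
force: [-0.4, -0.2, -0.3]
grip_width: 0.002
grip_force: 0.0
```

send_rows(
  targets=[0,0,0,-0.007,0,0.015,-1,0,0,0,-0.007,0,0.015,-1,0,0,0,0,0,0,-1],
)

```text
time_s: 6.1
eef_pos: [482.6, -199.2, 211.3]
ee_rot: [-0.043, 0.957, 0.188, 0.214]
force: [0.3, -0.4, -0.1]
grip_width: -0.005
grip_force: 0.2
```

send_rows(
  targets=[0,0,0,-0.007,0,0.015,-1,0,0,0,0,0,0,-1],
)

```text
time_s: 6.35
eef_pos: [482.7, -199.2, 210.3]
ee_rot: [-0.043, 0.957, 0.188, 0.214]
force: [-1.1, 0.2, 1.1]
grip_width: 0.0
grip_force: 0.2
```

send_rows(
  targets=[0,0,0,-0.007,0,0.015,-1,0,0,0,0,0,0,-1],
)

```text
time_s: 6.6
eef_pos: [482.7, -199.2, 209.6]
ee_rot: [-0.043, 0.957, 0.188, 0.215]
force: [-0.5, -0.5, 2.5]
grip_width: -0.001
grip_force: 1.4
```

send_rows(
  targets=[0,0,0,-0.004,0,0.008,-1,0,0,0,0,0,0,-1],
)

```text
time_s: 6.85
eef_pos: [482.8, -199.2, 209.4]
ee_rot: [-0.043, 0.957, 0.188, 0.215]
force: [-2.6, 0.3, 6.2]
grip_width: -0.006
grip_force: 3.4
```

send_rows(
  targets=[0,0,0,-0.004,0,0.008,-1,0,0,0,0,0,0,-1],
)

```text
time_s: 7.1
eef_pos: [482.8, -199.2, 209.3]
ee_rot: [-0.042, 0.957, 0.188, 0.215]
force: [-4.1, 1.7, 9.0]
grip_width: -0.002
grip_force: 5.3
```

send_rows(
  targets=[0,0,0,-0.004,0,0.008,-1,0,0,0,0,0,0,-1],
)

```text
time_s: 7.35
eef_pos: [482.8, -199.3, 209.2]
ee_rot: [-0.042, 0.957, 0.189, 0.215]
force: [-8.2, 1.8, 12.5]
grip_width: 0.001
grip_force: 7.3
```

Contact built up stiffly at z≈209 to 12.5 N, so the lid is home. Now I withdraw.

send_rows(
  targets=[0,0,0,0.02,0,-0.05,-1,0,0,0,0,0,-0.1,-1,0,0,0,0,0,-0.5,-1,0,0,0,0,0,-0.8,-1,0,0,0,0,0,-0.8,-1],
)

```text
time_s: 7.98
eef_pos: [429.5, -220.8, 331.6]
ee_rot: [-0.043, 0.958, 0.188, 0.214]
force: [-0.0, -0.2, 0.2]
grip_width: 0.003
grip_force: 0.0
```

```bash
sed -i 's/SW=lean(kx,15,-ky)/SW=lean(kx,12,-ky)/' h.py; python3 - <<'E'
from h import *
from rig import eyes
w=eyes.capture('wrist');a=w['img'].astype(int)
rows([385,-60,330],SW,10)
# lid rim/lever check
m=(a[...,0]>140)&(a[...,1]<70)&(a[...,2]<70);v,u=np.nonzero(m);print(u.mean(),v.mean(),len(u),ray(w,u.mean(),v.mean(),36))
E
```

```text
t 8.025 at [ 429.2 -222.5  337.3] F [-0.9  0.3  6.3] angle left 95.8 q [-0.96  0.02  1.63  0.44  1.39  0.17]
[1.1, -2.89, -9.07] [0.026, -0.279, 0.024]
[1.1, -2.89, -9.07] [0.071, -0.27, 0.027]
[1.1, -2.89, -9.07] [0.114, -0.255, 0.027]
[1.1, -2.89, -9.07] [0.154, -0.233, 0.025]
[1.1, -2.89, -9.07] [0.19, -0.206, 0.02]
[1.1, -2.89, -9.07] [0.221, -0.173, 0.014]
[1.1, -2.89, -9.07] [0.246, -0.135, 0.005]
[1.1, -2.89, -9.07] [0.264, -0.095, -0.006]
[1.1, -2.89, -9.07] [0.275, -0.052, -0.018]
[1.1, -2.89, -9.07] [0.279, -0.009, -0.032]
218.29464285714286 216.60267857142858 224 [464.32285391 -70.91355926  36.        ]
```

send_rows(
  targets=[1.1,-2.9,-9.1,0.03,-0.28,0.02,-1,1.1,-2.9,-9.1,0.07,-0.27,0.03,-1,1.1,-2.9,-9.1,0.11,-0.26,0.03,-1,1.1,-2.9,-9.1,0.15,-0.23,0.02,-1,1.1,-2.9,-9.1,0.19,-0.21,0.02,-1],
)

```text
time_s: 8.65
eef_pos: [407.3, -139.2, 327.3]
ee_rot: [0.022, 0.825, 0.558, 0.085]
force: [0.4, 0.8, -0.5]
grip_width: -0.003
grip_force: 0.0
```

send_rows(
  targets=[1.1,-2.9,-9.1,0.22,-0.17,0.01,-1,1.1,-2.9,-9.1,0.25,-0.13,0,-1,1.1,-2.9,-9.1,0.26,-0.1,0,-1,1.1,-2.9,-9.1,0.28,-0.05,-0.02,-1,1.1,-2.9,-9.1,0.28,-0.01,-0.03,-1],
)

```text
time_s: 9.28
eef_pos: [385.0, -57.9, 324.4]
ee_rot: [0.083, 0.55, 0.829, -0.058]
force: [0.5, 0.0, -0.5]
grip_width: 0.003
grip_force: 0.0
```

```bash
python3 - <<'E'
from h import *
from rig import eyes
import cv2
P=np.array([463.5,-68.5,36])-SW.as_matrix()[:,2]*95
print(P);rows(P,SW,5)
w=eyes.capture('wrist');a=w['img'].astype(int)
m=(a[...,0]>140)&(a[...,1]<70)&(a[...,2]<70);v,u=np.nonzero(m);print(u.mean(),v.mean(),len(u),ray(w,u.mean(),v.mean(),36))
cv2.imwrite('pics/w3.png',w['img'][:,:,::-1])
E
```

```text
[456.00512969 -50.22561789 128.92402207]
t 9.275 at [385.  -57.9 324.4] F [ 0.5  0.  -0.5] angle left 0.7 q [-0.35 -0.11  1.74 -0.16  1.38 -0.73]
[-0.03, -0.06, 0.13] [0.065, 0.231, 0.651]
[-0.03, -0.06, 0.13] [0.066, 0.231, 0.651]
[-0.03, -0.06, 0.13] [0.067, 0.23, 0.651]
[-0.03, -0.06, 0.13] [0.068, 0.23, 0.651]
[-0.03, -0.06, 0.13] [0.069, 0.229, 0.651]
381.55613577023496 167.01305483028722 383 [463.84914991 -70.25446076  36.        ]
```

View pics/w3.png

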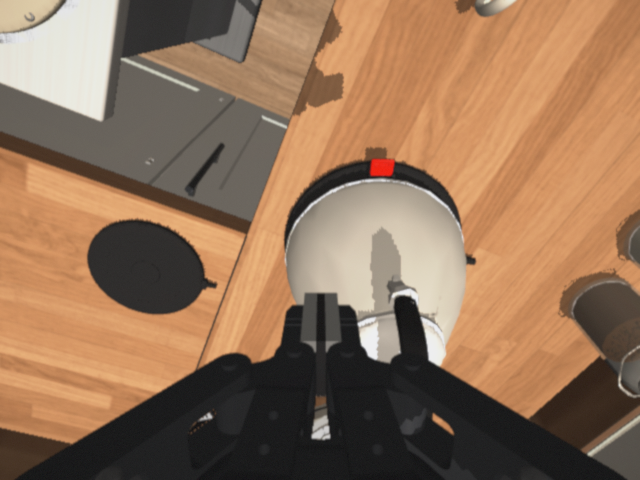

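The wrist view shows the red lever at (382,167), measured at about (464,-70), with the body beyond it and the path clear. I'll approach it now.

send_rows(
  targets=[0,0,0,0.07,0.23,0.65,-1,0,0,0,0.07,0.23,0.65,-1,0,0,0,0.07,0.23,0.65,-1,0,0,0,0.07,0.23,0.65,-1,0,0,0,0.07,0.23,0.65,-1],
)

```text
time_s: 9.95
eef_pos: [455.9, -49.4, 127.7]
ee_rot: [0.083, 0.553, 0.827, -0.057]
force: [1.3, -0.2, -0.1]
grip_width: -0.003
grip_force: 0.0
```

```bash
python3 - <<'E'
from h import *
from rig import eyes
import cv2
P=np.array([462.7,-67,50])
rows(P,SW,4)
w=eyes.capture('wrist');a=w['img'].astype(int)
m=(a[...,0]>140)&(a[...,1]<70)&(a[...,2]<70);v,u=np.nonzero(m)
for q in((u.mean(),v.mean()),(u.min(),v.mean()),(u.max(),v.mean()),(u.mean(),v.min()),(u.mean(),v.max())):
  X=ray(w,*q,36);D=X[:2]-[509.5,-183];print(np.round(q),X.round(1),'r',D@kx[:2],'t',D@ky[:2])
cv2.imwrite('pics/w4.png',w['img'][:,:,::-1])
E
```

```text
t 9.95 at [455.9 -49.4 127.7] F [ 1.3 -0.2 -0.1] angle left 0.5 q [-0.27  0.25  1.9  -0.21  0.88 -0.54]
[-0.03, -0.11, 0.06] [-0.012, -0.001, 0.333]
[-0.03, -0.11, 0.06] [-0.011, -0.001, 0.333]
[-0.03, -0.11, 0.06] [-0.011, -0.001, 0.333]
[-0.03, -0.11, 0.06] [-0.01, -0.001, 0.333]
[320. 242.] [464.2 -69.4  36. ] r 122.34131586510739 t -1.2024317011574999
[301. 242.] [452.3 -74.3  36. ] r 122.2592279459824 t 11.640173168622965
[340. 242.] [476.1 -64.4  36. ] r 122.42405031676353 t -14.14618619101191
[320. 231.] [460.8 -61.3  36. ] r 131.06103643446647 t -1.1693168843457196
[320. 255.] [468.  -78.5  36. ] r 112.4248394684842 t -1.240091428516992
```

View pics/w4.png

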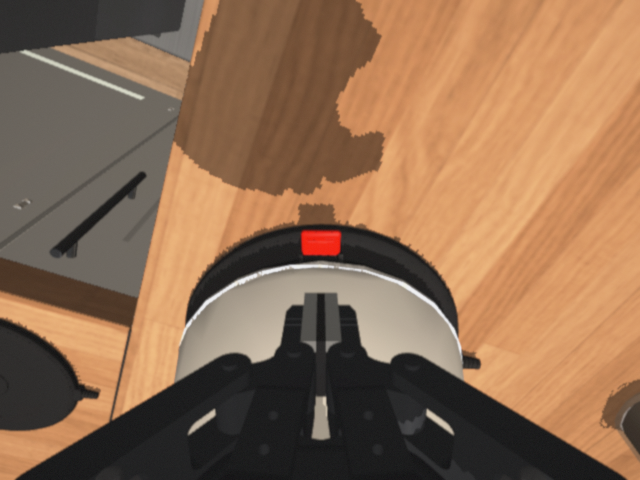

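The pad is centred in line with the fingers at (320,242), free end near (461,-61). I'll descend over it.

send_rows(
  targets=[0,0,0,-0.01,0,0.33,-1,0,0,0,-0.01,0,0.33,-1,0,0,0,-0.01,0,0.33,-1,0,0,0,-0.01,0,0.33,-1,0,0,0,0,0,0,-1],
)

```text
time_s: 10.62
eef_pos: [461.7, -66.5, 51.7]
ee_rot: [0.082, 0.552, 0.828, -0.058]
force: [1.1, 0.9, 0.4]
grip_width: 0.002
grip_force: 0.0
```

```bash
python3 -c "
from h import *
rows([462.7,-66.5,40],SW,4)"
```

```text
t 10.625 at [461.7 -66.5  51.7] F [1.1 0.9 0.4] angle left 0.6 q [-0.31  0.4   1.94 -0.25  0.69 -0.52]
[-0.05, -0.12, 0.07] [0.008, 0.004, 0.048]
[-0.05, -0.12, 0.07] [0.008, 0.004, 0.048]
[-0.05, -0.12, 0.07] [0.009, 0.004, 0.048]
[-0.05, -0.12, 0.07] [0.009, 0.004, 0.048]
```

send_rows(
  targets=[0,0,0,0.01,0,0.05,-1,0,0,0,0.01,0,0.05,-1,0,0,0,0.01,0,0.05,-1,0,0,0,0.01,0,0.05,-1,0,0,0,0,0,0,-1],
)

```text
time_s: 11.25
eef_pos: [462.2, -66.3, 39.5]
ee_rot: [0.083, 0.552, 0.828, -0.057]
force: [0.2, -0.3, 0.2]
grip_width: -0.003
grip_force: 0.0
```

send_rows(
  targets=[0,0,0,0.003,0,0.016,-1,0,0,0,0.003,0,0.016,-1,0,0,0,0,0,0,-1],
)

```text
time_s: 11.62
eef_pos: [462.2, -66.3, 37.7]
ee_rot: [0.083, 0.552, 0.828, -0.057]
force: [-0.1, -0.5, -0.1]
grip_width: 0.002
grip_force: 0.1
```

send_rows(
  targets=[0,0,0,0.003,0,0.016,-1,0,0,0,0.003,0,0.016,-1,0,0,0,0,0,0,-1],
)

```text
time_s: 12.0
eef_pos: [462.3, -66.4, 35.7]
ee_rot: [0.083, 0.552, 0.828, -0.057]
force: [-0.7, -0.2, -0.2]
grip_width: 0.0
grip_force: 0.1
```

send_rows(
  targets=[0,0,0,0.003,0,0.016,-1,0,0,0,0.003,0,0.016,-1,0,0,0,0,0,0,-1],
)

```text
time_s: 12.38
eef_pos: [462.2, -66.4, 33.8]
ee_rot: [0.083, 0.552, 0.828, -0.057]
force: [-0.4, 0.1, -0.5]
grip_width: -0.001
grip_force: 0.1
```

send_rows(
  targets=[0,0,0,0.003,0,0.016,-1,0,0,0,0.002,0,0.008,-1,0,0,0,0,0,0,-1],
)

```text
time_s: 12.75
eef_pos: [462.2, -66.4, 32.3]
ee_rot: [0.083, 0.552, 0.828, -0.057]
force: [-0.2, -1.3, -0.4]
grip_width: 0.003
grip_force: 0.2
```

send_rows(
  targets=[0,0,0,0.002,0,0.008,-1,0,0,0,0,0,0,-1],
)

```text
time_s: 13.0
eef_pos: [462.2, -66.4, 31.9]
ee_rot: [0.083, 0.552, 0.828, -0.057]
force: [0.2, 0.4, 0.5]
grip_width: -0.002
grip_force: 0.3
```

send_rows(
  targets=[0,0,0,0.002,0,0.008,-1,0,0,0,0,0,0,-1],
)

```text
time_s: 13.25
eef_pos: [462.3, -66.4, 31.6]
ee_rot: [0.083, 0.552, 0.828, -0.057]
force: [-0.5, -0.4, 4.7]
grip_width: -0.001
grip_force: 2.2
```

send_rows(
  targets=[0,0,0,0.002,0,0.008,-1,0,0,0,0,0,0,-1],
)

```text
time_s: 13.5
eef_pos: [462.4, -66.4, 31.3]
ee_rot: [0.083, 0.552, 0.828, -0.057]
force: [-1.6, -0.3, 9.3]
grip_width: 0.003
grip_force: 4.5
```

send_rows(
  targets=[0,0,0,0.001,0,0.005,-1,0,0,0,0,0,0,-1,0,0,0,0,0,0,-1],
)

```text
time_s: 13.88
eef_pos: [462.4, -66.4, 31.2]
ee_rot: [0.084, 0.552, 0.828, -0.057]
force: [-3.3, 1.4, 11.7]
grip_width: -0.002
grip_force: 5.8
```

send_rows(
  targets=[0,0,0,-0.003,0,-0.05,-1,0,0,0,0,0,-0.2,-1,0,0,0,0,0,-0.5,-1,0,0,0,0,0,-0.5,-1,0,0,0,0,0,-0.37,-1],
)

```text
time_s: 14.5
eef_pos: [455.0, -48.0, 127.5]
ee_rot: [0.084, 0.552, 0.828, -0.057]
force: [-1.6, -0.3, 0.3]
grip_width: -0.002
grip_force: 0.0
```

```bash
python3 - <<'E'
from h import *
from rig import eyes,monitor
import cv2
s=monitor.sense();print(s['eef_pos'],s['force'])
w=eyes.capture('wrist');a=w['img'].astype(int)
m=(a[...,0]>140)&(a[...,1]<70)&(a[...,2]<70);v,u=np.nonzero(m)
print(u.mean(),v.mean(),u.min(),u.max(),v.min(),v.max(),ray(w,u.mean(),v.mean(),36),ray(w,u.mean(),v.mean(),30))
cv2.imwrite('pics/w5.png',np.hstack([w['img'][100:400,120:520],eyes.capture('top')['img'][60:360,120:520]])[:,:,::-1])
E
```

```text
[455.03007864 -47.96186642 127.50838839] [-1.59563432 -0.34618955  0.27757724]
320.67238095238093 243.26380952380953 302 340 230 258 [463.82989505 -68.30883261  36.        ] [465.23486098 -71.72537209  30.        ]
```

View pics/w5.png

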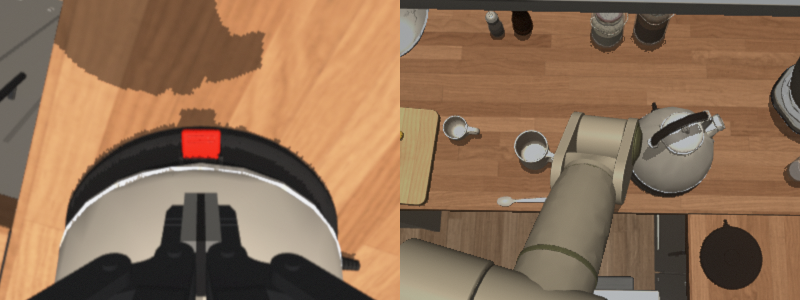

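The left panel shows the pad now flatter, 28 px deep where it was 24. The right panel shows the kettle, mug, cup and spoon in place. I'll withdraw further and check the lid optically by comparing the top views from before and after.

send_rows(
  targets=[0,0,0,-0.07,-0.23,-0.65,-1,0,0,0,-0.07,-0.23,-0.65,-1,0,0,0,-0.07,-0.23,-0.65,-1,0,0,0,-0.07,-0.23,-0.65,-1,0,0,0,0,0,0,-1],
)

```text
time_s: 15.22
eef_pos: [399.1, -55.9, 284.0]
ee_rot: [0.085, 0.552, 0.828, -0.057]
force: [1.2, -0.2, -1.2]
grip_width: 0.002
grip_force: 0.0
```

```bash
python3 - <<'E'
from h import *
from rig import eyes,monitor
import cv2,pickle
s=monitor.sense();print(s['time_s'],s['eef_pos'])
a=pickle.load(open('d.pkl','rb'))['top'];b=eyes.capture('top')
g=lambda c,f:cv2.resize(cv2.cvtColor(c['img'][155:260,330:460],cv2.COLOR_RGB2GRAY),None,fx=f,fy=f,interpolation=cv2.INTER_CUBIC)
A,B=g(a,4),g(b,4)
def sh(n,x0,y0,x1,y1):
    t=A[y0:y1,x0:x1];r=cv2.matchTemplate(B[y0-16:y1+16,x0-16:x1+16],t,cv2.TM_CCOEFF_NORMED);_,m,_,l=cv2.minMaxLoc(r);print(n,(np.array(l)-16)/4,round(m,3))
sh('lid ring post',290,120,330,150);sh('lid',225,130,375,220);sh('spout',390,60,470,160);sh('handle',150,70,390,200);sh('lever',40,260,90,320)
for X in ([510,-185,226],[510,-185,212]):print(proj(a,X))
cv2.imwrite('pics/cmp.png',np.hstack([cv2.resize(A,(400,323)),cv2.resize(B,(400,323))]))
for n,(x0,y0,x1,y1) in dict(mug=(228,185,285,230),cup=(158,172,202,204),spoon=(212,250,272,268)).items():
    print(n,cv2.phaseCorrelate(*[cv2.cvtColor(c['img'][y0:y1,x0:x1],cv2.COLOR_RGB2GRAY).astype('f4') for c in(a,b)]))
E
```

```text
15.225 [399.12751568 -55.92724096 284.03900615]
lid ring post [-1.75  1.5 ] 0.767
lid [-3.5   2.25] 0.887
spout [0. 0.] 1.0
handle [0.25 0.  ] 0.898
lever [-1.75 -4.  ] 0.38
[404.64028314 188.44781344]
[403.28559661 190.3608406 ]
mug ((0.04771858177591071, 0.5114980060368914), 0.882193406422933)
cup ((0.4930970360505782, 0.029320994427546765), 1.0020567797124387)
spoon ((-0.3855732675461816, 0.21158809056309025), 0.3659666297612367)
```

View pics/cmp.png

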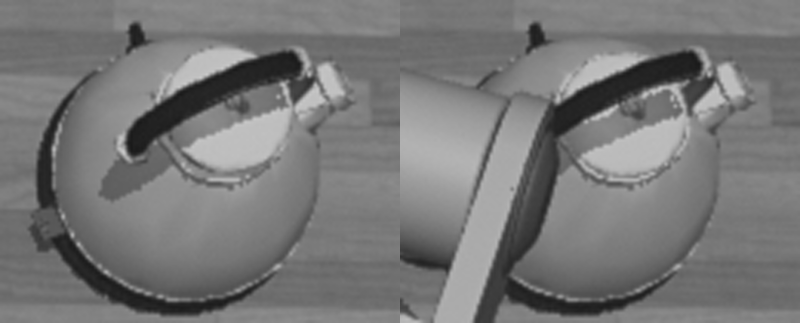

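The picture shows the lid sunk concentrically in its collar. Its shift of about (-1.75,+1.5) px matches roughly 12–14 mm down, and the kettle has not moved. I'll hand the job in.

```bash
python3 -c "
from rig import job
print(job.finish_job())"
```

```text
the job is handed in; nothing more can be done
None
```

I pressed the lid home, then the switch lever fully down, and withdrew and handed the job in; before/after camera views showed the lid about 13 mm lower and the kettle, mug, cup and spoon unmoved, but the hand-in returned no verdict.

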